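# Find the loaded pot by its weight and hold it over the bowl

### The arm

A 6-joint arm with a two-finger parallel gripper is mounted at the origin on a cart in front of the work surface, level with it; the furniture and walls round the work are solid. World frame = base frame: x ahead of the robot, y to its left, z up, the work surface at z = 0. Lengths are in m, angles in rad, forces in N, time in s.
With the tool pointing down it reaches from about 0.375 to 0.975 m from the base axis. Payload 3.8 kg.
Tool frame: the origin (TCP) lies between the finger pads, 19 mm behind the fingertips; this is the grasp point; z points along the fingers, y is the line along which they close (so a half turn about z gives the same grasp; the last joint's range is limited). The gripper opens to 88 mm and grips with 3 to 60 N. Pads are 18 mm wide; open, the fingers measure 123 mm over their backs; the gripper's body (75 mm by 187 mm) begins 45 mm behind the grasp point.
Start: joints at [-1.333, 0.264, 1.604, -0, 1.274, -0.037], TCP at [0.183, -0.65, 0.257] pointing down, gripper open.
Joint ranges: [-2.63, 2.63], [-0.94, 2.18], [0.31, 2.57], [-1.31, 4.45], [0, 2.66], [-2.55, 2.55]. Speed limits (rad/s): [2.57, 2.57, 3.14, 3.14, 3.14, 3.14].

### API

Orientations are given as a unit quaternion [w, x, y, z].
In Python, from bench import state, get_image, sign_off gives the robot as it stands.
- The arm moves only by the tool arm_command, never from a script. Its argument "targets" is a list of rows, each a list of 5 numbers: the opening, from 0 (shut) to 1 (fully open), then the shift along the world's x, y, z in units of 50 mm (1.0 is 50 mm), then the turn about the world's z in rad. In form: [[gripper, tx, ty, tz, yaw], ...]. A call has 1 to 20 rows; each row shifts and turns the commanded pose from where the row before left it; what a row does not reach is not made up. A row lasts 1/10 s, in which the tool goes at most 50 mm and 8.59 degrees, less where a joint would pass 70% of its speed; a pose out of reach is approached as far as the arm can. A call is refused whole if a number of a shift passes 1 or a number of a turn 0.15, either way. A call with a gripper value outside its range is refused whole. The fingers move at their own pace and stop on an object; the grip force is fixed at half the most. Time passes only in rows, so rows that do not move let the fingers close. It gives the time, the measured TCP pose, the force, the opening and the grip force at its end, in the units of the state.
- state(): the state, without advancing time (a new reading comes with each control period).
- get_image(name): name is "scene" or "top"; returns a dict with "image" (480x640x3 uint8, red, green, blue), "fovy" (degrees; the focal length in pixels is half the picture's height over the tangent of half this angle, whatever the lens; pixels are square), "cx", "cy" (the principal point, pixels), "D" ([k1, k2, p1, p2, k3] as OpenCV has them; the pictures are not rectified), "rvec" (rotation vector, rad) and "tvec" (3), from world to camera coordinates, as OpenCV has them. Camera axes: x right, y down, z forward; pixel columns grow to the right and rows downward; lengths in m; the calibration is good to about 2 mm. A picture is of the moment at which its call begins. There is no depth.
- sign_off(): hands the job in; it is judged then, once.
The state is a dict: "t": time; "joint_pos": joint angles; "joint_vel": joint speeds; "tau": joint torques, N m; "tool_pos": TCP position; "eef_rot": TCP orientation; "contact_force": force on the tool from outside, world axes, zero at the start; "wrist_torque": the same for the moment, N m; "width": opening from 0.0 (shut) to 1.0 (fully open); "grasp_force": force on a finger pad.
Only numpy, scipy, OpenCV 4.12 (cv2) and the standard library are available. Lean on these libraries where they do the work, as an engineer would, in place of code of your own. Each camera call takes 0.05 s, during which the arm holds its last target. There are 200 camera calls.

### The job

Slide the holder's clamp bar fully open, to the left, then lift the two identical aluminium pots one at a time, each clear of the holder, to feel which is heavier; leave the lighter one standing upright in a pocket of the holder. Finish while holding the heavier pot upright and still in the gripper over the middle of the steel bowl, clear above its rim and touching nothing but the gripper; the program ends with the pot in hand. Do not tip a pot over or shove the bowl or the loose things standing around.

Things in the scene. Friction and masses are not known exactly. Their poses are not given: they have to be found in the camera images.
- holder: Fixed low holder of grey plates, 122 (x) x 196 (y), on the worktop. Origin: on the worktop, midway between its two pockets; its x points to the robot's right (world -y), its y away from the robot (world +x), turned up to 0.15 rad either way. Its plate reaches from x -85 to +37; two dark guide rails, 26 tall, stand at its ends at y -91 and +91, x -84 to -36.
- pocket_far (a point): Centre of the floor of the far pocket (holder y = +60, 8 above the worktop): a round recess 63 across and 5 deep in which a pot's 58 foot stands. Rim at 13 above the worktop. A pot starts in each pocket, upright, within 1 mm of its centre.
- pocket_near (a point): The same for the near pocket (holder y = -60).
- clamp_bar (a joint): Opening of the steel clamp bar in m: 0 to 0.003 at the start (its lip lies over the left edge of both pots' feet and locks them down), 0.03 fully open at its stop (feet free). It slides along the holder's -x (to the robot's left) against about 2.5 N of friction, and stays where it is left.
- clamp_handle (a point): Top centre of the black upright fin on the clamp bar, 80 above the worktop, at holder y = 0, 36 to the left (-x) of the line of the pots when closed; moves with the bar. Fin: 12 thick (y), 30 long (x), from 33 to 80 above the worktop; pinch it across its thickness from above, gripper opened only about 50 (the pots' bodies stand 40 to either side in y).
- pot_p: One of two pots alike in looks: turned aluminium, 80 tall; foot 58 across, 10 thick; body 40 across from 12 to 64 above the underside; fixed lid 42 across from 69 to 80. Either may stand in either pocket. Each 0.18 to 0.65 kg; one is at least 0.2 kg heavier, which shows only on lifting. Origin: centre of the underside; z up along its axis.
- pot_q: One of two pots alike in looks: turned aluminium, 80 tall; foot 58 across, 10 thick; body 40 across from 12 to 64 above the underside; fixed lid 42 across from 69 to 80. Either may stand in either pocket. Each 0.18 to 0.65 kg; one is at least 0.2 kg heavier, which shows only on lifting. Origin: centre of the underside; z up along its axis.
- bowl: Open round spun-steel bowl, 147 across, 56 tall, loose on the worktop. Origin: centre of its underside. Tall fixed equipment (up to 300) stands behind x = 0.55 m between the bowl and the holder (y -0.15 to 0.25 m); carry things past in front of it, at x below 0.48 m and TCP above 0.2 m. A centrifuge stands right of y = -0.42 m.
- dropper: Bystander, loose: dropper bottle with green cone cap, 26 across, 78 tall, upright. Origin: centre of its underside. Leave it where it is.
- cap: Bystander, loose: small amber cap, 22 across, 14 tall, upright. Origin: centre of its underside. Leave it where it is.
- slides: Bystander, loose: slide carton, 33 x 83 x 30 tall, upright. Origin: centre of its underside. Leave it where it is.
- vial: Bystander, loose: amber vial with red cap, 22 across, 50 tall, upright. Origin: centre of its underside. Leave it where it is.
- tape: Bystander, loose: roll of black tape, 53 x 51 x 19 tall, upright. Origin: centre of its underside. Leave it where it is.

How it is judged:
On the way, in this order (a step that is already met when the one before it is completed fails the run):
1. the clamp bar is slid fully open (past 27 of 30 mm) (value of joint clamp_bar above 0.027 m), for 0.1 s.
2. the lighter pot is lifted clear of the holder (the pot left standing there rests on it with more than 3.6 N) (((height (world z) of pot_p above 0.02 m and contact force between pot_p and the fingers above 0.5 N and contact force between pot_p and holder below 0.05 N and (height (world z) of pot_q below 0.016 m and angle between pot_q's own z axis and vertical below 0.1 rad and (horizontal distance between pot_q and pocket_far below 0.008 m or horizontal distance between pot_q and pocket_near below 0.008 m)) and contact force between pot_q and the fingers below 0.05 N and contact force between pot_q and holder above 3.6 N) or (height (world z) of pot_q above 0.02 m and contact force between pot_q and the fingers above 0.5 N and contact force between pot_q and holder below 0.05 N and (height (world z) of pot_p below 0.016 m and angle between pot_p's own z axis and vertical below 0.1 rad and (horizontal distance between pot_p and pocket_far below 0.008 m or horizontal distance between pot_p and pocket_near below 0.008 m)) and contact force between pot_p and the fingers below 0.05 N and contact force between pot_p and holder above 3.6 N))), for 0.2 s.
3. both pots stand released in the holder's pockets again (height (world z) of each of pot_p, pot_q below 0.016 m and angle between each of pot_p, pot_q's own z axis and vertical below 0.1 rad and (horizontal distance between pot_p and pocket_far below 0.008 m or horizontal distance between pot_p and pocket_near below 0.008 m) and (horizontal distance between pot_q and pocket_far below 0.008 m or horizontal distance between pot_q and pocket_near below 0.008 m) and contact force between each of pot_p, pot_q and the fingers below 0.05 N), for 0.2 s.
4. the heavier pot is lifted clear of the holder (the pot left standing there rests on it with less than 3.6 N) (((height (world z) of pot_p above 0.02 m and contact force between pot_p and the fingers above 0.5 N and contact force between pot_p and holder below 0.05 N and (height (world z) of pot_q below 0.016 m and angle between pot_q's own z axis and vertical below 0.1 rad and (horizontal distance between pot_q and pocket_far below 0.008 m or horizontal distance between pot_q and pocket_near below 0.008 m)) and contact force between pot_q and the fingers below 0.05 N and contact force between pot_q and holder below 3.6 N) or (height (world z) of pot_q above 0.02 m and contact force between pot_q and the fingers above 0.5 N and contact force between pot_q and holder below 0.05 N and (height (world z) of pot_p below 0.016 m and angle between pot_p's own z axis and vertical below 0.1 rad and (horizontal distance between pot_p and pocket_far below 0.008 m or horizontal distance between pot_p and pocket_near below 0.008 m)) and contact force between pot_p and the fingers below 0.05 N and contact force between pot_p and holder below 3.6 N))), for 0.2 s.
At the end, for the whole second after the job is handed in: Heavier pot held still by the fingers alone, upright (0.2 rad), within 35 mm of the bowl's axis, its foot 65 to 350 mm above the worktop, not touching the bowl; lighter pot upright on a pocket floor, within 8 mm of its centre; clamp bar still open (24 mm or more) (value of joint clamp_bar above 0.024 m and ((horizontal distance between pot_p and bowl below 0.035 m and height (world z) of pot_p between 0.065 and 0.35 m and angle between pot_p's own z axis and vertical below 0.2 rad and linear speed of pot_p below 0.03 m/s and contact force between pot_p and the fingers above 0.5 N and contact force between pot_p and bowl below 0.05 N and contact force between pot_p and holder below 0.05 N and contact force between pot_p and pot_q below 0.05 N and (height (world z) of pot_q below 0.016 m and angle between pot_q's own z axis and vertical below 0.1 rad and (horizontal distance between pot_q and pocket_far below 0.008 m or horizontal distance between pot_q and pocket_near below 0.008 m)) and contact force between pot_q and the fingers below 0.05 N and linear speed of pot_q below 0.02 m/s and contact force between pot_q and holder between 1 and 3.6 N) or (horizontal distance between pot_q and bowl below 0.035 m and height (world z) of pot_q between 0.065 and 0.35 m and angle between pot_q's own z axis and vertical below 0.2 rad and linear speed of pot_q below 0.03 m/s and contact force between pot_q and the fingers above 0.5 N and contact force between pot_q and bowl below 0.05 N and contact force between pot_q and holder below 0.05 N and contact force between pot_q and pot_p below 0.05 N and (height (world z) of pot_p below 0.016 m and angle between pot_p's own z axis and vertical below 0.1 rad and (horizontal distance between pot_p and pocket_far below 0.008 m or horizontal distance between pot_p and pocket_near below 0.008 m)) and contact force between pot_p and the fingers below 0.05 N and linear speed of pot_p below 0.02 m/s and contact force between pot_p and holder between 1 and 3.6 N))); the arm keeps its last pose, push and grip.
It fails at once if a pot is tipped (more than 0.6 rad) (angle between any of pot_p, pot_q's own z axis and vertical above 0.6 rad).
It fails at once if the bowl is shoved (moved more than 25 mm) (distance of bowl from where it was at the start of the episode above 0.025 m).
It fails at once if a loose bystander is shoved (moved more than 25 mm) (distance of any of dropper, cap, slides, vial, tape from where it was at the start of the episode above 0.025 m).
It also fails if it takes over 72 s, if anything falls off the work surface, if the arm or the gripper's body presses on something with over 40 N, if the wrist force passes 120 N, or if a joint passes its speed limit or range.

## Working session

There is one attempt and no reset: what is moved stays moved. The work goes in short steps, Python scripts to look and compute and a tool call to move; the robot and the scene stay as the last step left them, time stands still between calls to the robot, and variables do not carry over. Pictures are saved under pics/ and viewed, at most 10 in all, crops included, and the job is handed in when it is done.

Besides the shell and the picture viewer there is one more tool, called after "Call:" as name([rows], argument=value, ...), one row to a line, values as JSON. arm_command: Moves the arm, as the interface text tells. Its arguments: {"type":"object","properties":{"targets":{"type":"array"}},"required":["targets"]}

```bash
mkdir -p pics; cat > h.py <<'E'
import numpy as np, cv2
from bench import state, get_image, sign_off
def cam(n):
    d=get_image(n); im=np.array(d["image"]); h=im.shape[0]
    f=h/2/np.tan(np.radians(d["fovy"])/2)
    K=np.array([[f,0,d["cx"]],[0,f,d["cy"]],[0,0,1.]])
    return im,K,np.array(d["D"],float),np.array(d["rvec"],float),np.array(d["tvec"],float)
def ray(c,uv):
    im,K,D,r,t=c; R=cv2.Rodrigues(r)[0]
    p=cv2.undistortPoints(np.array(uv,float).reshape(-1,1,2),K,D).reshape(-1,2)
    return -R.T@t.ravel(), np.c_[p,np.ones(len(p))]@R
def plane(c,uv,z):
    o,d=ray(c,uv); return o+d*((z-o[2])/d[:,2])[:,None]
def proj(c,P):
    return cv2.projectPoints(np.array(P,float).reshape(-1,3),c[3],c[4],c[1],c[2])[0].reshape(-1,2)
E
python3 - <<'E'
from h import *
for n in("top","scene"):
    c=cam(n); cv2.imwrite(f"pics/{n}0.png",c[0][...,::-1]); print(n,ray(c,[c[1][:2,2]])[0], c[2])
print(state())
E
```

```text
top [3.59842301e-01 6.89053704e-04 1.08669413e+00] [-0.0300461  0.         0.         0.         0.       ]
scene [-0.02018988  0.57422849  0.98814366] [0.05356308 0.         0.         0.         0.        ]
{'t': 0.1, 'joint_pos': array([-1.33290833e+00,  2.64675629e-01,  1.60518028e+00, -4.54730253e-07,
        1.27372265e+00, -3.69242825e-02]), 'joint_vel': array([-0.00052157, -0.00037309, -0.00356645, -0.00026763,  0.00095849,
       -0.00025851]), 'tau': array([ 8.70210333e-04, -5.03614855e+01, -3.58073366e+01,  7.31441472e-02,
        2.33539188e-02, -6.99703855e-05]), 'tool_pos': array([ 0.1830165 , -0.64910711,  0.25624482]), 'eef_rot': array([-9.87921640e-04,  9.90574122e-01,  1.36974166e-01, -9.98220898e-05]), 'contact_force': array([ 0.58495994,  0.00200222, -0.41904588]), 'wrist_torque': array([-0.02024284,  0.02255512,  0.01166091]), 'grasp_force': 0.0, 'width': 0.9987490944508669}
```

View pics/top0.png

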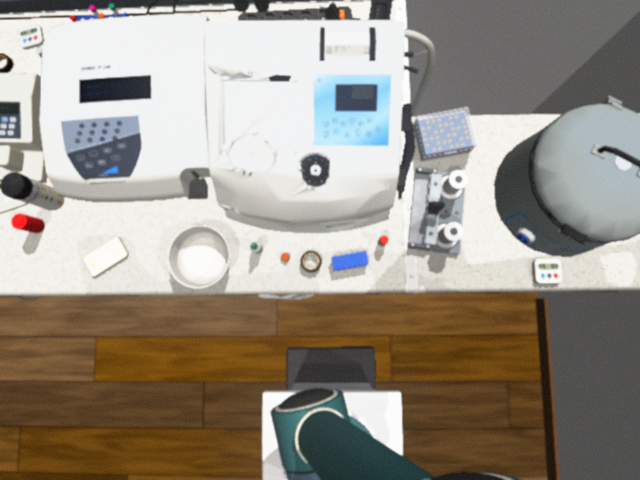

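View pics/scene0.png

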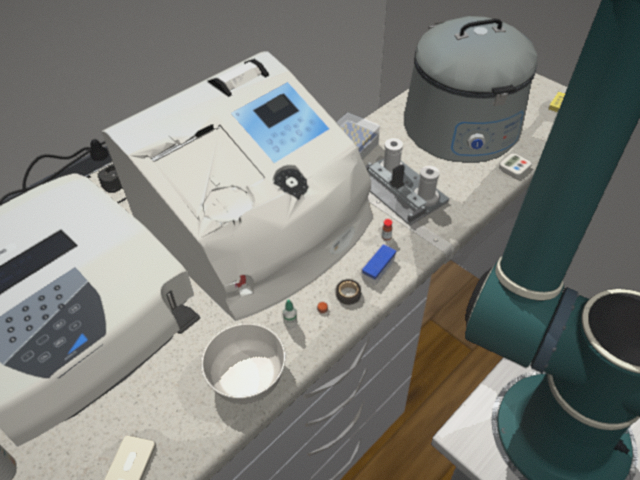

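The top view shows the bowl at about (199,256), the pot lids at about (457,181) and (452,233), the fin at about (436,207), and the bystanders along row 250-260. Next I measure the lids and the bowl.

```bash
python3 - <<'E'
from h import *
T=cam("top");S=cam("scene")
a=cv2.resize(T[0][155:265,400:480],None,fx=5,fy=5,interpolation=cv2.INTER_CUBIC)
b=cv2.resize(S[0][120:230,360:460],None,fx=4,fy=5,interpolation=cv2.INTER_CUBIC)
b=cv2.resize(S[0][125:225,360:460],None,fx=4,fy=4,interpolation=cv2.INTER_CUBIC)
o=np.zeros((550,800,3),np.uint8);o[:a.shape[0],:400]=a;o[:400,400:]=b
cv2.imwrite("pics/z0.png",o[...,::-1])
for nm,c,box in(("T",T,(400,155,480,265)),("S",S,(360,125,460,225))):
    x0,y0,x1,y1=box; g=c[0][y0:y1,x0:x1].min(2)
    for th in(170,200):
      n,l,st,ce=cv2.connectedComponentsWithStats((g>th).astype(np.uint8))
      for i in range(1,n):
        if 60<st[i,4]<900:
            uv=ce[i]+[x0,y0]; print(nm,th,uv.round(1),st[i],plane(c,[uv],.088)[0].round(4))
E
```

```text
S 170 [381.7 170.4] [ 12  37  19  18 121] [ 0.5852 -0.2027  0.088 ]
S 170 [382.1 212.5] [  8  68  39  32 502] [ 0.5006 -0.1075  0.088 ]
S 200 [393.5 142.9] [ 25  13  18  11 119] [ 0.6271 -0.2917  0.088 ]
```

View pics/z0.png

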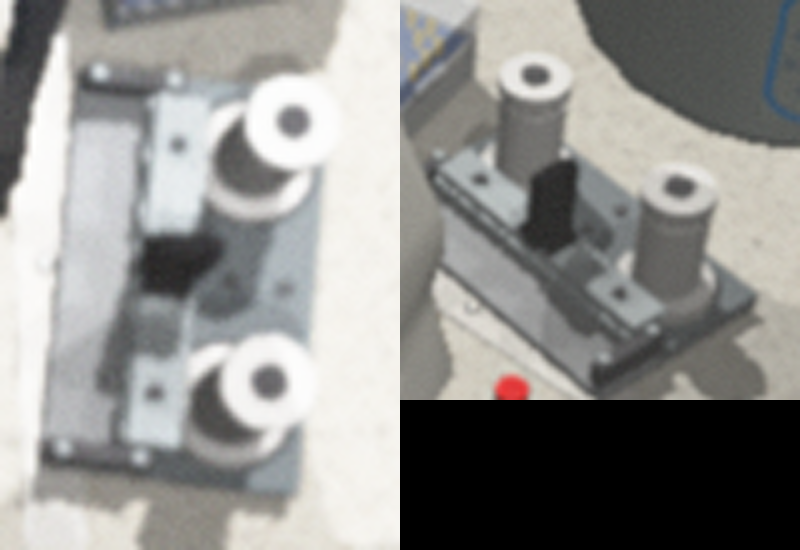

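The zoom shows the lid centre dots at about (458,179) and (453,231) in top, and (394,143) and (430,171) in scene. The fin is black between the pots.

```bash
cat >> h.py <<'E'
def dot(c,u,v,r=4):
    g=c[0][v-r:v+r+1,u-r:u+r+1].astype(float).mean(2); w=np.clip(175-g,0,None)
    yy,xx=np.mgrid[v-r:v+r+1,u-r:u+r+1]; return np.array([(w*xx).sum(),(w*yy).sum()])/w.sum()
def tri(c1,u1,c2,u2):
    o1,d1=ray(c1,[u1]);o2,d2=ray(c2,[u2]);d1,d2=d1[0],d2[0]
    s=np.linalg.lstsq(np.c_[d1,-d2],o2-o1,rcond=None)[0]
    a,b=o1+s[0]*d1,o2+s[1]*d2; return (a+b)/2,np.linalg.norm(a-b)
E
python3 - <<'E'
from h import *
T=cam("top");S=cam("scene");P=[]
for a,b in(((458,179),(394,143)),((453,231),(430,171))):
    u=dot(T,*a);v=dot(S,*b,r=3);print(u,v,tri(T,u,S,v),plane(T,[u],.088),plane(S,[v],.088));P.append(plane(T,[u],.088)[0])
d=P[0]-P[1];yaw=np.arctan2(-d[1],d[0]);print("len",np.linalg.norm(d),"dirFar",d/np.linalg.norm(d))
# bowl rim: bright ellipse in top
h=cv2.cvtColor(T[0],cv2.COLOR_RGB2HSV)
for nm,lo,hi,z in(("red",(0,150,100),(6,255,255),.05),("blue",(105,130,80),(130,255,255),.03),("green",(50,50,30),(90,255,160),.078),("amb",(3,120,100),(14,255,255),.014)):
    m=cv2.inRange(h,lo,hi);m[:225]=0;m[290:]=0;m[:,:240]=0;m[:,420:]=0
    n,l,st,ce=cv2.connectedComponentsWithStats(m)
    for i in range(1,n):
        if st[i,4]>12: print(nm,ce[i].round(1),st[i],plane(T,[ce[i]],z)[0].round(3))
# bowl circle & predicted circle fit
g=cv2.cvtColor(T[0],cv2.COLOR_RGB2GRAY)[210:300,150:250]
print(cv2.HoughCircles(cv2.resize(g,None,fx=4,fy=4),cv2.HOUGH_GRADIENT,1,100,param1=100,param2=30,minRadius=90,maxRadius=150))
o=T[0].copy()
cv2.imwrite("pics/b.png",cv2.resize(T[0][210:300,150:400],None,fx=3,fy=3,interpolation=cv2.INTER_CUBIC)[...,::-1])
E
```

```text
[458.20774283 178.84410646] [393.51750658 143.46812386] (array([ 0.62787545, -0.2930701 ,  0.08504831]), np.float64(7.226065367125238e-05)) [[ 0.62711597 -0.29218494  0.088     ]] [[ 0.625726   -0.29025351  0.088     ]]
[453.3504257 231.0251548] [429.62947977 171.38309249] (array([ 0.50925853, -0.27577378,  0.08557456]), np.float64(0.00024133905395194518)) [[ 0.50899664 -0.27503705  0.088     ]] [[ 0.50773708 -0.27355865  0.088     ]]
len 0.11935754987487587 dirFar [ 9.8962590e-01 -1.4366829e-01 -9.3016573e-16]
red [383.3 239.8] [380 237   8   7  45] [ 0.496 -0.125  0.05 ]
blue [349.5 260.5] [332 252  36  18 445] [ 0.451 -0.048  0.03 ]
green [253.8 245.8] [251 243   6   6  25] [0.483 0.168 0.078]
amb [284.9 256.6] [282 253   7   8  46] [0.464 0.104 0.014]
[[[197.5 187.5 120.4]]]
```

View pics/b.png

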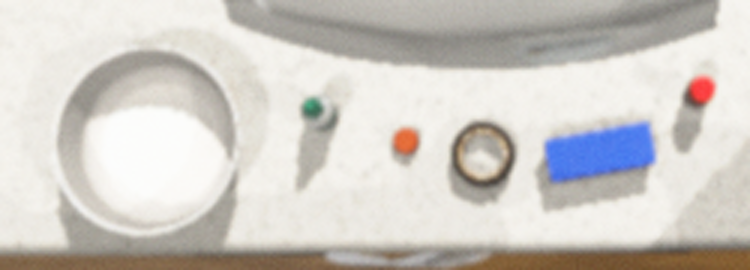

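The bowl rim is clear and centred near (199,256). Pot separation comes out at 119.4 mm against 120, and lid height at 85 mm against 88, so both agree. Next I compute the bowl and fin positions and start the approach.

```bash
python3 - <<'E'
from h import *
T=cam("top");S=cam("scene")
c=plane(T,[(150+197.5/4,210+187.5/4)],.056)[0];print("bowl",c)
print("rad",plane(T,[(150+197.5/4-30.1,210+187.5/4)],.056)[0]-c)
M=np.array([.568,-.2838]);Y=np.array([.9896,-.1437]);L=np.array([.1437,.9896])
for op in(0.,.003):
  q=[np.r_[M+(.036+op+a)*L+b*Y,z] for z in(.08,.033) for a in(-.015,.015) for b in(-.006,.006)]
  print(proj(T,q).round(1).tolist(),proj(S,q).round(1).tolist())
for nm,cc,b in(("T",T,(425,198,450,218)),("S",S,(385,158,410,195))):
  x0,y0,x1,y1=b;m=(cc[0][y0:y1,x0:x1].max(2)<50);ys,xs=np.nonzero(m);print(nm,xs.min()+x0,xs.max()+x0,ys.min()+y0,ys.max()+y0)
  if nm=="T":print(cc[0][y0:y1,x0:x1].max(2))
E
```

```text
bowl [0.4609756  0.29677464 0.056     ]
rad [0.00067602 0.07024966 0.        ]
[[445.3, 206.9], [445.8, 201.7], [431.9, 205.2], [432.4, 200.0], [440.2, 211.0], [440.7, 206.0], [427.4, 209.3], [427.9, 204.3]] [[405.7, 164.4], [402.1, 161.5], [395.7, 169.9], [392.1, 167.0], [403.8, 179.7], [400.4, 176.8], [394.0, 185.2], [390.5, 182.3]]
[[443.9, 206.7], [444.5, 201.5], [430.6, 205.0], [431.1, 199.8], [439.0, 210.8], [439.4, 205.8], [426.1, 209.2], [426.7, 204.2]] [[404.7, 164.9], [401.2, 162.1], [394.6, 170.5], [391.1, 167.6], [402.9, 180.2], [399.4, 177.4], [393.0, 185.8], [389.5, 182.9]]
T 429 441 204 212
[[189 150 152 192 203 221 222 215 219 222 224 225 220 210 174 123  97 103
  107 115 129 141 157 173 173]
 [190 150 141 176 202 217 217 211 211 211 220 216 214 194 146 113  99 104
  110 114 119 116 128 134 137]
 [185 145 128 160 184 202 202 190 190 188 194 201 200 174 131  99  95 105
  112 118 118 118 117 121 121]
 [173 136 124 129 150 161 154 143 136 142 152 161 148 127 103  84  89  94
  107 111 121 114 119 121 118]
 [166 137 125 106 100 100  94  84  86  88  86  94  92  81  72  67  
[... 931 characters left out ...]
  69  90 106 115 113
  110 103  90  92 103 112 121]
 [128 109 102  75  55  51  53  48  52  48  48  48  62  85 103 117 119 122
  116 103  95  91 102 112 122]
 [119 109  98  89  82  80  76  71  68  61  56  58  70  98 116 117 112 111
  111 105 105 103 104 109 116]
 [110 111 109 123 126 124 122 108 107 100  89  81 105 132 119 114 105 100
  108 104 109  99  97  99 112]
 [117 119 124 143 159 157 150 147 137 133 117 117 135 154 123 102  97  98
  100 104  99 102  98 102 111]
 [114 127 136 149 159 157 157 160 149 140 131 134 153 158 124 101  97 100
   99 100  98  96 105 114 124]
 [108 125 132 143 149 150 148 149 145 140 141 153 172 161 133 114 108 105
  100  96 105 113 121 137 144]]
S 391 403 166 187
```

Call:
arm_command([
  [0.5,0.36,0.665,0,0.096],
  [0.5,0.36,0.665,0,0.096],
  [0.5,0.36,0.665,0,0.096],
  [0.5,0.36,0.665,0,0.096],
  [0.5,0.36,0.665,0,0.096],
  [0.5,0.36,0.665,0,0.096],
  [0.5,0.36,0.665,0,0.096],
  [0.5,0.36,0.665,0,0.096],
  [0.5,0.36,0.665,0,0.096],
  [0.5,0.36,0.665,0,0.096],
  [0.5,0.36,0.665,0,0.096],
  [0.5,0.36,0.665,0,0.096],
  [0.5,0,0,0,0],
])

```text
t: 1.7
tool_pos: [0.4006, -0.2474, 0.2577]
eef_rot: [0.0, 0.754, 0.657, 0.001]
contact_force: [0.5, 0.1, -0.3]
width: 0.506
grasp_force: 0.0
```

Call:
arm_command([
  [0.5,0.68,0,0,0],
  [0.5,0.68,0,0,0],
  [0.5,0.68,0,0,0],
  [0.5,0.68,0,0,0],
  [0.5,0.7,0.01,0,0],
  [0.5,0,0,-0.7,0],
  [0.5,0,0,-0.7,0],
  [0.5,0,0,-0.6,0],
  [0.5,0,0,-0.5,0],
  [0.5,0,0,-0.1,0],
  [0.5,0,0,0,0],
])

```text
t: 2.8
tool_pos: [0.5693, -0.2506, 0.1264]
eef_rot: [-0.001, 0.756, 0.654, -0.001]
contact_force: [-0.3, -0.5, -0.4]
width: 0.501
grasp_force: 0.0
```

```bash
python3 - <<'E'
from h import *
T=cam("top");S=cam("scene")
a=cv2.resize(T[0][155:265,400:480],None,fx=5,fy=5,interpolation=cv2.INTER_CUBIC)
b=cv2.resize(S[0][85:225,360:460],None,fx=4,fy=3.9,interpolation=cv2.INTER_CUBIC)
o=np.zeros((550,800,3),np.uint8);o[:a.shape[0],:400]=a;o[:b.shape[0],400:]=b
cv2.imwrite("pics/z1.png",o[...,::-1])
E
```

```text
(no output)
```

View pics/z1.png

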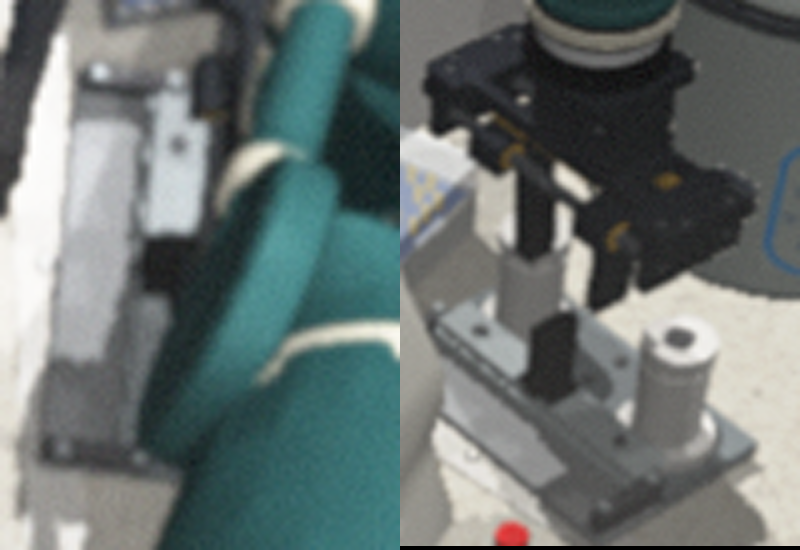

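The scene picture shows the fingers straddling the fin line above it, with the fin at about (553,350) in the crop. I go down and grip.

Call:
arm_command([
  [0.5,0.03,0.05,-0.3,0],
  [0.5,0,0,-0.3,0],
  [0.5,0,0,-0.3,0],
  [0.5,0,0,-0.25,0],
  [0.5,0,0,0,0],
  [0.0,0,0,0,0],
  [0.0,0,0,0,0],
  [0.0,0,0,0,0],
  [0.0,0,0,0,0],
  [0.0,0,0,0,0],
])

```text
t: 3.9
tool_pos: [0.5716, -0.2478, 0.0707]
eef_rot: [0.0, 0.756, 0.655, -0.0]
contact_force: [-1.6, 1.1, 4.0]
width: 0.134
grasp_force: 30.0
```

Call:
arm_command([
  [0.0,0.015,0.1,0,0],
  [0.0,0.015,0.1,0,0],
  [0.0,0.015,0.1,0,0],
  [0.0,0.014,0.1,0,0],
  [0.0,0.014,0.1,0,0],
  [0.0,0,0,0,0],
])

```text
t: 4.5
tool_pos: [0.5751, -0.2219, 0.0706]
eef_rot: [-0.0, 0.756, 0.655, -0.0]
contact_force: [-3.5, 0.1, 7.6]
width: 0.132
grasp_force: 30.0
```

Call:
arm_command([
  [0.0,0.006,0.04,0,0],
  [0.0,0.006,0.04,0,0],
  [0.0,0,0,0,0],
  [0.0,0,0,0,0],
])

```text
t: 4.9
tool_pos: [0.5755, -0.2196, 0.0706]
eef_rot: [0.001, 0.756, 0.655, -0.001]
contact_force: [-5.3, -5.2, 5.2]
width: 0.131
grasp_force: 30.0
```

Call:
arm_command([
  [0.0,0.008,0.06,0,0],
  [0.0,0,0,0,0],
  [0.0,0,0,0,0],
])

```text
t: 5.2
tool_pos: [0.5755, -0.2195, 0.0706]
eef_rot: [0.002, 0.756, 0.655, -0.002]
contact_force: [-5.8, -14.8, 2.6]
width: 0.134
grasp_force: 30.0
```

The bar has reached its stop: 28.5 mm of travel, then the force rises with no motion. I release, lift, turn and go over the near pot.

Call:
arm_command([
  [0.0,-0.008,-0.07,0,0],
  [0.3,0,0,0,0],
  [0.5,0,0,0,0],
  [0.5,0,0,0,0],
  [0.5,0,0,0.3,0],
  [0.5,0,0,0.6,0],
  [0.5,0,0,0.7,0],
  [0.5,0,0,0.7,0],
  [0.5,0,0,0.3,0],
  [0.5,0,0,0,0],
])

```text
t: 6.2
tool_pos: [0.578, -0.2198, 0.2038]
eef_rot: [0.003, 0.756, 0.654, 0.002]
contact_force: [0.4, -0.3, -0.1]
width: 0.502
grasp_force: 0.0
```

Call:
arm_command([
  [0.7,-0.11,-0.09,0,-0.131],
  [0.7,-0.11,-0.09,0,-0.131],
  [0.7,-0.11,-0.09,0,-0.131],
  [0.7,-0.11,-0.09,0,-0.131],
  [0.7,-0.11,-0.09,0,-0.131],
  [0.7,-0.11,-0.09,0,-0.131],
  [0.7,-0.11,-0.09,0,-0.131],
  [0.7,-0.11,-0.09,0,-0.131],
  [0.7,-0.11,-0.09,0,-0.131],
  [0.7,-0.11,-0.09,0,-0.131],
  [0.7,-0.11,-0.09,0,-0.131],
  [0.7,-0.12,-0.13,0,-0.131],
  [0.7,0,0,0,0],
  [0.7,0,0,0,0],
  [0.7,0,0,0,0],
])

```text
t: 7.7
tool_pos: [0.5092, -0.2747, 0.1989]
eef_rot: [-0.0, 0.997, -0.071, -0.001]
contact_force: [-0.7, -0.1, 0.7]
width: 0.699
grasp_force: 0.0
```

```bash
python3 - <<'E'
from h import *
T=cam("top");S=cam("scene");s=state();print(s['tool_pos'],s['eef_rot'],s['contact_force'])
a=cv2.resize(T[0][155:265,400:480],None,fx=5,fy=5,interpolation=cv2.INTER_CUBIC)
b=cv2.resize(S[0][85:225,360:460],None,fx=4,fy=3.9,interpolation=cv2.INTER_CUBIC)
o=np.zeros((550,800,3),np.uint8);o[:a.shape[0],:400]=a;o[:b.shape[0],400:]=b
cv2.imwrite("pics/z2.png",o[...,::-1])
E
```

```text
[ 0.50952643 -0.27480645  0.19949244] [-1.82012006e-04  9.97425319e-01 -7.17122863e-02 -2.18746496e-04] [ 0.56871899 -0.1097473   0.76523122]
```

View pics/z2.png

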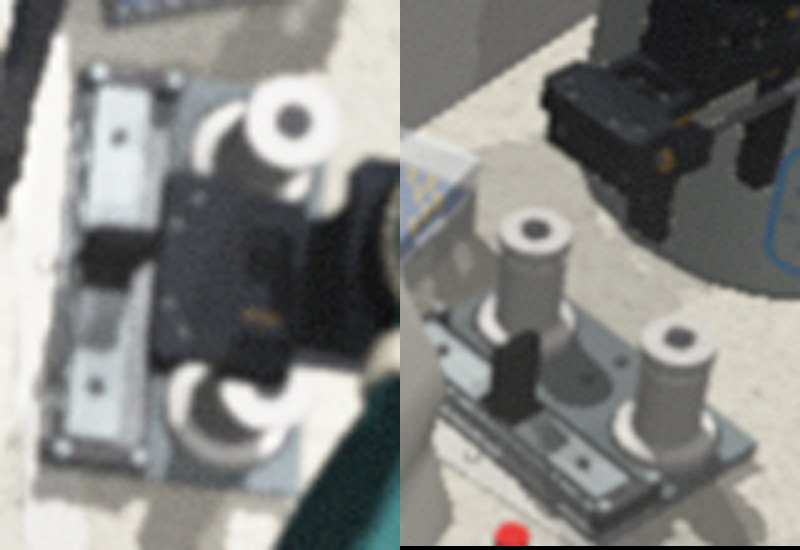

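The bar is now well open, with the feet free and the fin shifted left, and the gripper is above the near pot. I go down and grip.

Call:
arm_command([
  [0.7,0,0,-0.6,0],
  [0.7,0,0,-0.6,0],
  [0.7,0,0,-0.4,0],
  [0.7,0,-0.01,-0.3,0],
  [0.7,0,0,-0.3,0],
  [0.7,0,0,-0.3,0],
  [0.7,0,0,-0.3,0],
  [0.7,0,0,0,0],
  [0.7,0,0,0,0],
])

```text
t: 8.7
tool_pos: [0.5093, -0.2756, 0.0596]
eef_rot: [-0.0, 0.997, -0.073, -0.0]
contact_force: [0.4, 0.3, 0.3]
width: 0.7
grasp_force: 0.0
```

Call:
arm_command([
  [0.3,0,0,0,0],
  [0.2,0,0,0,0],
  [0.2,0,0,0,0],
  [0.2,0,0,0,0],
  [0.2,0,0,0,0],
])

```text
t: 9.2
tool_pos: [0.5101, -0.2754, 0.0607]
eef_rot: [-0.0, 0.997, -0.073, 0.001]
contact_force: [1.8, 4.6, 6.0]
width: 0.465
grasp_force: 29.9
```

Call:
arm_command([
  [0.2,0,0,0.1,0],
  [0.2,0,0,0.2,0],
  [0.2,0,0,0.3,0],
  [0.2,0,0,0.3,0],
  [0.2,0,0,0.1,0],
  [0.2,0,0,0,0],
  [0.2,0,0,0,0],
  [0.2,0,0,0,0],
  [0.2,0,0,0,0],
])

```text
t: 10.1
tool_pos: [0.5088, -0.2753, 0.1091]
eef_rot: [-0.0, 0.997, -0.073, -0.001]
contact_force: [0.0, -0.0, -5.5]
width: 0.46
grasp_force: 29.9
```

Call:
arm_command([
  [0.2,0,0,0,0],
  [0.2,0,0,0,0],
])

```text
t: 10.3
tool_pos: [0.5092, -0.2755, 0.1095]
eef_rot: [-0.0, 0.997, -0.073, -0.0]
contact_force: [-0.1, -0.2, -5.7]
width: 0.463
grasp_force: 29.9
```

The near pot weighs about 5.6 N (0.57 kg), so it must be the heavier one. I put it back and lift the far pot.

Call:
arm_command([
  [0.2,0,0,-0.3,0],
  [0.2,0,0,-0.3,0],
  [0.2,0,0,-0.2,0],
  [0.2,0,0,-0.1,0],
  [0.2,0,0,-0.06,0],
  [0.2,0,0,-0.02,0],
  [0.2,0,0,0,0],
  [0.2,0,0,0,0],
])

```text
t: 11.1
tool_pos: [0.5099, -0.2761, 0.0613]
eef_rot: [0.0, 0.997, -0.072, 0.001]
contact_force: [0.4, -0.7, -5.4]
width: 0.463
grasp_force: 29.9
```

Call:
arm_command([
  [0.2,0,0,-0.02,0],
  [0.2,0,0,-0.02,0],
  [0.2,0,0,0,0],
  [0.2,0,0,0,0],
])

```text
t: 11.5
tool_pos: [0.5103, -0.276, 0.0607]
eef_rot: [0.0, 0.997, -0.073, 0.001]
contact_force: [-2.1, 2.1, 5.5]
width: 0.457
grasp_force: 29.9
```

Call:
arm_command([
  [0.5,0,0,0,0],
  [0.7,0,0,0,0],
  [0.7,0,0,0,0],
  [0.7,0,0,0,0],
  [0.7,0,0,0.3,0],
  [0.7,0,0,0.5,0],
  [0.7,0,0,0.6,0],
  [0.7,0,0,0.4,0],
  [0.7,0.3,-0.04,0,0],
  [0.7,0.5,-0.07,0,0],
  [0.7,0.6,-0.09,0,0],
  [0.7,0.5,-0.07,0,0],
  [0.7,0.4,-0.06,0,0],
  [0.7,0.06,-0.01,0,0],
  [0.7,0,0,0,0],
  [0.7,0,0,0,0],
])

```text
t: 13.1
tool_pos: [0.6265, -0.2925, 0.149]
eef_rot: [-0.0, 0.997, -0.073, -0.0]
contact_force: [-0.1, 0.3, 0.4]
width: 0.705
grasp_force: 0.0
```

```bash
python3 - <<'E'
from h import *
T=cam("top");S=cam("scene");s=state();print(s['tool_pos'],s['eef_rot'],s['contact_force'])
v=dot(S,429,171,r=3);print(v,"near lid now",plane(S,[v],.088),"was 429.63,171.38")
b=cv2.resize(S[0][85:225,360:460],None,fx=4,fy=4,interpolation=cv2.INTER_CUBIC)
cv2.imwrite("pics/z3.png",b[...,::-1])
E
```

```text
[ 0.6263632  -0.29254637  0.14901207] [-1.04153260e-04  9.97352305e-01 -7.27203269e-02 -3.51607706e-04] [-0.89686927 -0.3150782   0.29754605]
[429.12104492 171.27993793] near lid now [[ 0.50874238 -0.27304784  0.088     ]] was 429.63,171.38
```

View pics/z3.png

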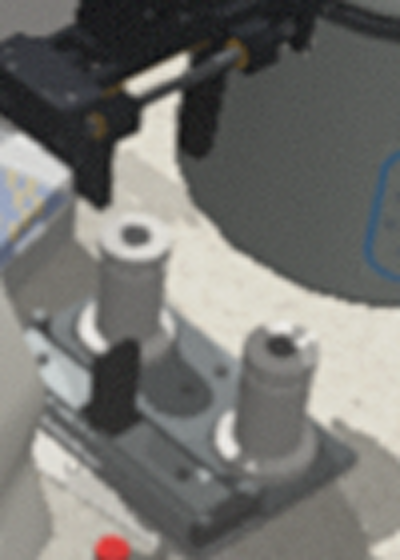

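The near pot is back upright in its pocket, with its lid at about (281,345) in the crop, and the gripper is above the far pot. I go down, grip and lift.

Call:
arm_command([
  [0.7,0.01,0,-0.4,0],
  [0.7,0,0,-0.4,0],
  [0.7,0,0,-0.4,0],
  [0.7,0,0,-0.3,0],
  [0.7,0,0,-0.3,0],
  [0.7,0,0,0,0],
  [0.7,0,0,0,0],
])

```text
t: 13.9
tool_pos: [0.6278, -0.2927, 0.0588]
eef_rot: [-0.0, 0.997, -0.073, -0.0]
contact_force: [-0.2, -0.4, 0.5]
width: 0.699
grasp_force: 0.0
```

Call:
arm_command([
  [0.4,0,0,0,0],
  [0.2,0,0,0,0],
  [0.2,0,0,0,0],
  [0.2,0,0,0,0],
  [0.2,0,0,0,0],
])

```text
t: 14.4
tool_pos: [0.6287, -0.2927, 0.0599]
eef_rot: [0.0, 0.997, -0.073, 0.001]
contact_force: [0.0, 1.7, 3.0]
width: 0.461
grasp_force: 29.9
```

Call:
arm_command([
  [0.2,0,0,0.1,0],
  [0.2,0,0,0.2,0],
  [0.2,0,0,0.3,0],
  [0.2,0,0,0.3,0],
  [0.2,0,0,0.1,0],
  [0.2,0,0,0,0],
  [0.2,0,0,0,0],
  [0.2,0,0,0,0],
  [0.2,0,0,0,0],
])

```text
t: 15.3
tool_pos: [0.6273, -0.2924, 0.1079]
eef_rot: [-0.0, 0.997, -0.073, -0.001]
contact_force: [-0.4, 0.5, -2.5]
width: 0.461
grasp_force: 29.9
```

The far pot weighs about 2.5 N, so it is the lighter one. I put it back.

Call:
arm_command([
  [0.2,0,0,-0.3,0],
  [0.2,0,0,-0.3,0],
  [0.2,0,0,-0.2,0],
  [0.2,0,0,-0.1,0],
  [0.2,0,0,-0.06,0],
  [0.2,0,0,-0.02,0],
  [0.2,0,0,-0.02,0],
  [0.2,0,0,0,0],
  [0.2,0,0,0,0],
])

```text
t: 16.2
tool_pos: [0.6278, -0.2924, 0.0599]
eef_rot: [-0.0, 0.997, -0.073, -0.0]
contact_force: [-3.3, 3.3, 5.5]
width: 0.46
grasp_force: 29.9
```

Call:
arm_command([
  [0.5,0,0,0,0],
  [0.7,0,0,0,0],
  [0.7,0,0,0,0],
  [0.7,0,0,0,0],
  [0.7,0,0,0.3,0],
  [0.7,0,0,0.5,0],
  [0.7,0,0,0.6,0],
  [0.7,0,0,0.4,0],
  [0.7,-0.3,0.04,0,0],
  [0.7,-0.5,0.07,0,0],
  [0.7,-0.6,0.09,0,0],
  [0.7,-0.5,0.07,0,0],
  [0.7,-0.4,0.06,0,0],
  [0.7,-0.06,0.01,0,0],
  [0.7,0,0,0,0],
  [0.7,0,0,0,0],
])

```text
t: 17.8
tool_pos: [0.5112, -0.2762, 0.1498]
eef_rot: [0.0, 0.997, -0.073, 0.001]
contact_force: [0.4, -0.3, -0.5]
width: 0.698
grasp_force: 0.0
```

Call:
arm_command([
  [0.7,0,0,-0.4,0],
  [0.7,0,0,-0.4,0],
  [0.7,0,0,-0.4,0],
  [0.7,0,0,-0.3,0],
  [0.7,0,0,-0.25,0],
  [0.7,0,0,0,0],
  [0.7,0,0,0,0],
])

```text
t: 18.5
tool_pos: [0.5103, -0.2758, 0.0614]
eef_rot: [-0.0, 0.997, -0.072, -0.0]
contact_force: [-0.3, -0.6, -0.2]
width: 0.699
grasp_force: 0.0
```

Call:
arm_command([
  [0.4,0,0,0,0],
  [0.2,0,0,0,0],
  [0.2,0,0,0,0],
  [0.2,0,0,0,0],
  [0.2,0,0,0,0],
])

```text
t: 19.0
tool_pos: [0.5106, -0.2757, 0.0624]
eef_rot: [0.0, 0.997, -0.073, 0.001]
contact_force: [0.6, 2.6, 5.0]
width: 0.454
grasp_force: 30.0
```

Call:
arm_command([
  [0.2,0,0,0.1,0],
  [0.2,0,0,0.2,0],
  [0.2,0,0,0.3,0],
  [0.2,0,0,0.3,0],
  [0.2,0,0,0.1,0],
  [0.2,0,0,0,0],
  [0.2,0,0,0,0],
  [0.2,0,0,0,0],
  [0.2,0,0,0,0],
])

```text
t: 19.9
tool_pos: [0.5093, -0.2753, 0.1105]
eef_rot: [-0.0, 0.997, -0.073, -0.001]
contact_force: [-0.8, 0.6, -5.7]
width: 0.461
grasp_force: 30.0
```

Call:
arm_command([
  [0.2,0,0,0.4,0],
  [0.2,0,0,0.6,0],
  [0.2,0,0,0.7,0],
  [0.2,0,0,0.6,0],
  [0.2,0,0,0.4,0],
  [0.2,-0.2,0,0.2,0],
  [0.2,-0.4,0,0,0],
  [0.2,-0.4,0,0,0],
  [0.2,-0.3,0,0,0],
  [0.2,-0.1,0,0,0],
  [0.2,0,0,0,0],
])

```text
t: 21.0
tool_pos: [0.439, -0.2756, 0.2558]
eef_rot: [-0.0, 0.997, -0.073, -0.0]
contact_force: [-0.5, -0.3, -6.2]
width: 0.459
grasp_force: 30.0
```

Call:
arm_command([
  [0.2,0,0.3,0,0.04],
  [0.2,0,0.5,0,0.04],
  [0.2,0,0.65,0,0.04],
  [0.2,0,0.7,0,0.04],
  [0.2,0,0.7,0,0.04],
  [0.2,0,0.7,0,0.04],
  [0.2,0,0.7,0,0.04],
  [0.2,0,0.7,0,0.04],
  [0.2,0,0.7,0,0.04],
  [0.2,0,0.7,0,0.04],
  [0.2,0,0.7,0,0.04],
  [0.2,0,0.7,0,0.04],
  [0.2,0,0.7,0,0.04],
  [0.2,0,0.7,0,0.04],
  [0.2,0.1,0.7,0,0.04],
  [0.2,0.1,0.7,0,0.04],
  [0.2,0.1,0.5,0,0],
  [0.2,0.1,0.3,0,0],
  [0.2,0,0,0,0],
  [0.2,0,0,0,0],
])

```text
t: 23.0
tool_pos: [0.4596, 0.2917, 0.256]
eef_rot: [0.0, 0.969, 0.245, -0.001]
contact_force: [-0.3, -0.1, -5.1]
width: 0.459
grasp_force: 30.0
```

```bash
python3 - <<'E'
from h import *
T=cam("top");S=cam("scene");s=state();print(s['t'],s['tool_pos'],s['eef_rot'],s['contact_force'],s['grasp_force'])
u=dot(T,458,179);print("far lid",u,plane(T,[u],.088),"was 458.2,178.8")
a=cv2.resize(T[0][155:265,400:480],None,fx=4.5,fy=4.5,interpolation=cv2.INTER_CUBIC)
b=cv2.resize(S[0][200:420,150:370],None,fx=2,fy=2)
o=np.zeros((500,800,3),np.uint8);o[:a.shape[0],:360]=a;o[:440,360:]=b
cv2.imwrite("pics/z4.png",o[...,::-1])
E
```

```text
23.1 [0.45961926 0.29090872 0.25613083] [ 3.39172956e-04  9.69604549e-01  2.44676728e-01 -4.49831952e-04] [-0.26635082 -0.52454366 -5.21553735] 29.994330061599612
far lid [458.16546019 179.26163392] [[ 0.62615417 -0.29203667  0.088     ]] was 458.2,178.8
```

View pics/z4.png

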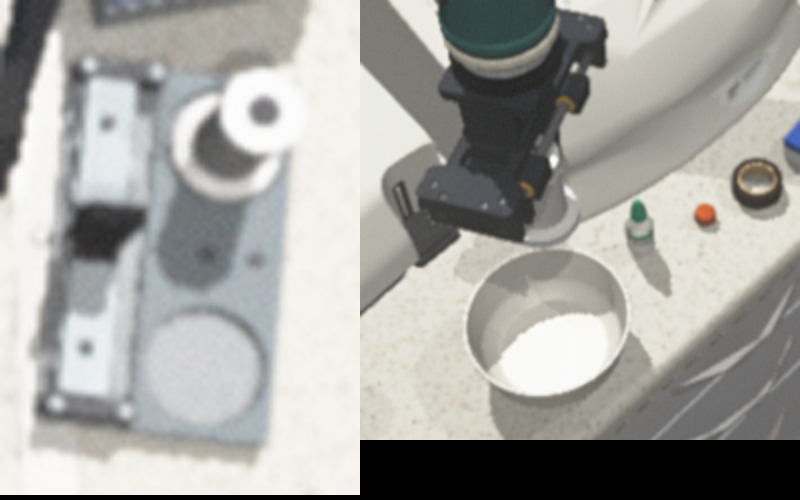

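The lighter pot stands in the far pocket (lid shift under 1 mm), the bar is open, and the heavy pot hangs upright about 6 mm from the bowl axis with its foot near 0.2 m. I let it settle and hand in.

Call:
arm_command([
  [0.2,0.03,0.1,0,0],
  [0.2,0,0,0,0],
  [0.2,0,0,0,0],
  [0.2,0,0,0,0],
  [0.2,0,0,0,0],
  [0.2,0,0,0,0],
  [0.2,0,0,0,0],
])

```text
t: 23.8
tool_pos: [0.4614, 0.2968, 0.2564]
eef_rot: [0.0, 0.97, 0.245, -0.0]
contact_force: [-0.4, -1.2, -5.4]
width: 0.461
grasp_force: 30.0
```

```bash
python3 -c "
from bench import *
print(sign_off())"
```

```text
the job is handed in; nothing more can be done
None
```

The job is handed in at 23.8 s, with no verdict returned: the clamp bar is open, the lighter pot (about 2.5 N) stands in the far pocket, and the heavier pot (about 5.6 N) is held still and upright over the bowl.

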